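# Turn the griddle plate ribbed side up and reseat it on its pins

## Task

The coffee bar's two-bay griddle still has one plate smooth, bright side up. Lift that plate by its wooden swivel grip, turn it over and seat it again in the same bay, dark ribbed side up, fully home and flat on its three locating pins (its grip then sticks out on the opposite side of the griddle). Lower it all the way, do not let it fall, and leave the other plate where it is.

Things in the scene. Friction and masses are not known exactly. Their poses are not given: they have to be found in the camera images.
- flip_plate: Plate to turn over, 130 (x) x 140 (y) x 12 mm, 0.5 kg. Origin at its centre, mid-thickness; +z out of the smooth bright face, ribs on the dark -z face. Seated in either bay, axes along the griddle's. Fork arms at x = +-36 mm reach from its +y edge to the grip. Three 15 mm through holes at (40, 42), (40, -42), (-40, 0) mm: turned about its x they fit the pins again, grip then at the griddle's -y side.
- flip_grip_center (a point): Centre of that plate's wooden grip: round sleeve, 18 mm thick, 60 mm long, along the plate's x, at (0, 130, 0) mm in the plate's frame, 60 mm out from its edge and 200 mm from its far edge. It spins freely on its axle: the plate swings about it and, lifted clear, hangs straight down below the sleeve. Nothing but the fork arms, past its ends, stands within 45 mm.
- other_plate: Bystander: the same kind of plate, already dark ribbed side up in the other bay, its grip at the griddle's -y side, 14 mm from the plate to turn. Origin at its centre, mid-thickness; its +z (up) points out of the ribbed face. Leave it alone.
- griddle: Fixed steel griddle, 310 (x) x 144 (y) mm, bed 60 mm up. Origin under its centre on the counter, z up. Bay centres at x = +72 and -72, y = 0; a seated plate's centre is at z = 66 mm. Per bay 3 tapered pins, 8 mm thick, 9 mm high, at (40, 42), (40, -42), (-40, 0) mm from the bay's centre (3 mm play in the holes). No rims on the long sides; 26 mm high guards at x = +-153 mm.
Things that resemble listed ones, but are neither listed nor needed, are in the scene too. Leave any orange or pink look-alike of the flip_plate alone.

How it is judged:
By the outcome, as a careful person would: the job done as asked, in the order asked, and still so for the second after the job is handed in, with the robot touching nothing.
It also fails if it takes over 46 s, if anything falls off the work surface, if the arm or the gripper's body presses on something with over 40 N, if the wrist force passes 120 N, or if a joint passes its speed limit or range.

## Robot

A 6-joint arm with a two-finger parallel gripper is mounted at the origin on the work surface. World frame = base frame: x ahead of the robot, y to its left, z up, the work surface at z = 0. Lengths are in m, angles in rad, forces in N, time in s.
With the tool pointing down it reaches from about 0.275 to 0.825 m from the base axis. Payload 4.9 kg.
Tool frame: the origin (TCP) lies midway between the tips of the shut fingers; the grasp point (between the pads) lies 19 mm behind it (grip_point_offset is the distance from the TCP to the grasp point, in m); z points along the fingers, x is the direction in which the jaws open and shut, and the axes are right-handed (so a half turn about z gives the same grasp; the last joint's range is limited). The gripper opens to 85 mm and grips with 20 to 120 N. Pads are 22 mm wide; open, the fingers measure 114 mm over their backs; the gripper's body (76 mm by 85 mm) begins 54 mm behind the grasp point. The pads swing forward as they close: fully open they stand 13 mm farther back than shut.
Start: joints at [1.011, 0.326, -0.193, 1.052, 0, 1.437], TCP at [0.227, 0.501, 0.231] pointing down, gripper open.
Joint ranges: [-2.65, 2.65], [-0.97, 1.79], [-1.3, 1.35], [-1.93, 2.1], [-1.47, 1.37], [-3.14, 3.14]. Speed limits (rad/s): [2.57, 2.57, 3.14, 3.14, 3.14, 3.14].

## Interface

Orientations are given as a rotation vector (axis times angle).
In Python, from cell import * gives the robot as it stands. Calls block until the motion is done:
- movep(position, orientation): joint-space move of the TCP to a pose.
- move_l(position, velocity=0.15, rot=None, until_force=None): straight line of the TCP; rot=None keeps the orientation; velocity is the mean speed in m/s. With until_force (N) it stops when the force on the tool has changed by that much, and returns True; else False.
- set_joints(angles): joint-space move.
- let_go() and grab(newtons=None): open the fingers fully, or close them until they stop; newtons is the grip in N (None keeps the last).
- sleep(seconds).
- ik(position, orientation): joint angles nearest the present ones, or None.
- get_state(): the state.
- grab_frame(name): name is "side" or "top" or "wrist"; returns a dict with "img" (480x640x3 uint8, red, green, blue), "fx", "fy", "cx", "cy" (pixels), "k1" (the pictures are not rectified: a ray, as slopes to the right and down, at radius r is drawn at 1 + k1 r^2 times it, then the intrinsics apply), "cam_to_world" (4x4, takes a point from camera to world coordinates); the wrist camera has in their place "T_tool_cam" (4x4, takes a point from camera to tool coordinates, whose origin is the TCP and whose axes are the tool frame's). Camera axes: x right, y down, z forward; pixel columns grow to the right and rows downward; lengths in m; the calibration is good to about 2 mm. A picture is of the moment at which its call begins: read the wrist's pose just before it. There is no depth.
A pose or a line that the arm cannot do raises MotionError and nothing moves.
- sign_off(): hands the job in, once; it reports no verdict.
Trained networks look in the newest picture that a camera, given by its name, has taken for a name from the list of things; names that differ only in an ending like _2 or _b are one class to them, and where a whole thing is asked for, a point or a joint stands for the part that bears it (a point fixed in the world has none). Each returns a list of dicts, best first, with "score" (0 to 1); they miss things now and then, are a little off and sometimes report something else, mostly with a low value. They report only what shows in the picture. A call takes as long as a camera call. They do not tell look-alikes from the thing itself.
- spot_in(camera, name): "centre" ([column, row] in pixels, amid what is visible of it).
- silhouettes(camera, name): "mask" (480x640 bool, what is visible of it) and "centre" ([column, row] in pixels, amid what is visible of it).
- tip_of(camera, name): "centre" ([column, row] in pixels: a listed point, or the origin of a listed thing).
The state is a dict: "clock": time; "q": joint angles; "joint_velocities": joint speeds; "tau": joint torques, N m; "position": TCP position; "eef_rot": TCP orientation; "contact_force": force on the tool from outside, world axes, zero at the start; "wrist_torque": the same for the moment, N m; "finger_gap": opening from 0.0 (shut) to 1.0 (fully open).
Only numpy, scipy, OpenCV 4.12 (cv2) and the standard library are available. Lean on these libraries where they do the work, as an engineer would, in place of code of your own. Each camera call takes 0.05 s, during which the arm holds its last target.

## Working session

There is one attempt and no reset: what is moved stays moved. The work goes in short steps, each a Python script; the robot and the scene stay as the last script left them, time stands still between calls to the robot, and variables do not carry over. Pictures are saved under pics/ and viewed, and the job is handed in when it is done.

```bash
ls; mkdir -p pics
python3 - <<'E'
from cell import *
import cv2, numpy as np
for c in ["top","side","wrist"]:
    f=grab_frame(c); cv2.imwrite(f"pics/{c}0.png",f["img"][:,:,::-1])
    print(c,f["fx"],f["cx"],f["cy"],f["k1"],np.round(f.get("cam_to_world",f.get("T_tool_cam")),3).tolist())
    for n in ["flip_plate","flip_grip_center","other_plate","griddle"]:
        print(n,[(np.round(d["centre"]).tolist(),round(d["score"],2)) for d in tip_of(c,n)],[(np.round(d["centre"]).tolist(),round(d["score"],2)) for d in spot_in(c,n)])
s=get_state();print(s["clock"],s["position"],s["eef_rot"],s["contact_force"])
E
```

```text
pics
top 515.388385916846 321.19173749535156 245.80014526317294 0.012723540035586577 [[0.125, -0.97, 0.206, 0.291], [-0.992, -0.123, 0.023, -0.004], [0.003, -0.207, -0.978, 0.909], [0.0, 0.0, 0.0, 1.0]]
flip_plate [([302.0, 243.0], 0.7), ([430.0, 381.0], 0.64), ([455.0, 213.0], 0.56)] [([296.0, 240.0], 0.91), ([437.0, 384.0], 0.79), ([458.0, 211.0], 0.68), ([328.0, 169.0], 0.44)]
flip_grip_center [([226.0, 225.0], 0.94), ([504.0, 168.0], 0.88), ([506.0, 385.0], 0.56)] [([506.0, 169.0], 0.84), ([226.0, 224.0], 0.7), ([507.0, 386.0], 0.61)]
other_plate [([323.0, 166.0], 0.59)] [([326.0, 170.0], 0.73)]
griddle [([311.0, 215.0], 0.62)] [([314.0, 207.0], 0.64)]
side 433.6300855311952 316.79966310299784 242.7650064545525 -0.009545853645886553 [[0.981, -0.157, 0.117, 0.392], [-0.195, -0.734, 0.65, -0.458], [-0.017, -0.66, -0.751, 0.599], [0.0, 0.0, 0.0, 1.0]]
flip_plate [([409.0, 372.0], 0.86), ([200.0, 392.0], 0.78), ([309.0, 223.0], 0.6)] [([305.0, 222.0], 0.92), ([417.0, 376.0], 0.67), ([200.0, 404.0], 0.62)]
flip_grip_center [([503.0, 411.0], 0.95), ([306.0, 175.0], 0.52)] [([502.0, 413.0], 0.93), ([307.0, 174.0], 0.87)]
other_plate [([389.0, 218.0], 0.84)] [([393.0, 229.0], 0.97), ([305.0, 221.0], 0.24)]
griddle [([348.0, 244.0], 0.95)] [([349.0, 254.0], 0.93)]
wrist 373.7639357610968 318.96744592914706 239.5686940134048 0.017825123255286 [[1.0, 0.0, -0.0, 0.0], [-0.0, 0.948, 0.32, -0.083], [0.0, -0.32, 0.948, -0.142], [0.0, 0.0, 0.0, 1.0]]
flip_plate [] []
flip_grip_center [] []
other_plate [] []
griddle [] [([107.0, 473.0], 0.61)]
1.35 [0.22714956 0.50089624 0.23127221] [ 2.64063961e+00  1.70192063e+00 -6.16709117e-05] [0.12882604 0.31720368 0.07547242]
```

View pics/top0.png

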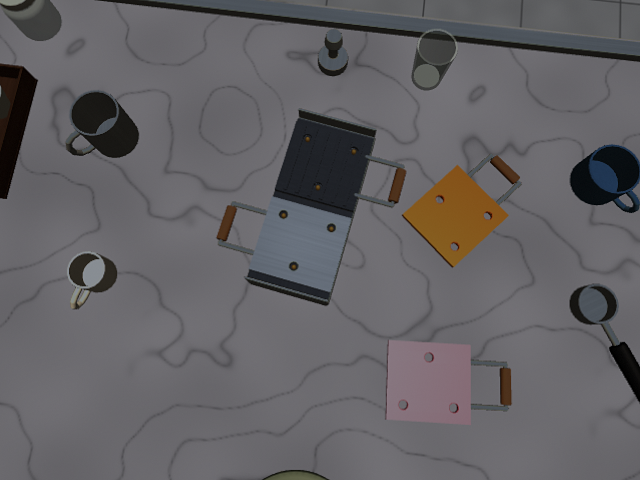

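View pics/side0.png

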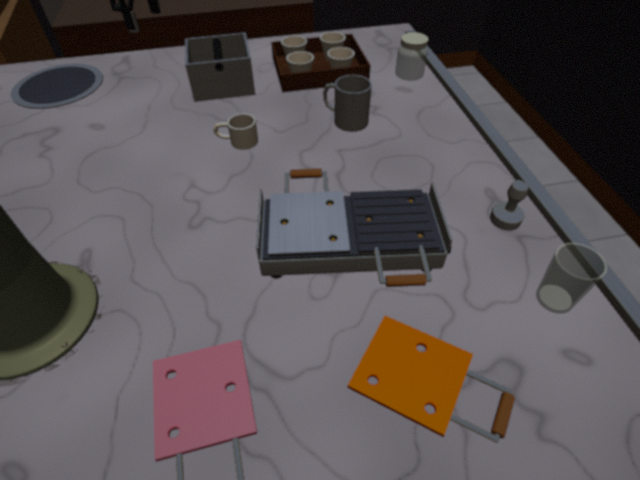

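Candidates for the flip plate (top view): bright silver plate at (302,243) with its grip at (226,225); orange plate at (455,213); pink plate at (430,381); the dark ribbed plate at (326,170), which is other_plate. By the description it is the silver one in the griddle. I'll check it in a close crop.

Run:
```python
import cv2
a=cv2.imread("pics/top0.png")[95:315,205:425]; b=cv2.imread("pics/side0.png")[160:295,245:465]
cv2.imwrite("pics/tc.png",cv2.convertScaleAbs(cv2.resize(a,None,fx=2.7,fy=2.7,interpolation=cv2.INTER_CUBIC),alpha=1.6))
cv2.imwrite("pics/sc.png",cv2.convertScaleAbs(cv2.resize(b,None,fx=3.5,fy=3.5,interpolation=cv2.INTER_CUBIC),alpha=1.6))
```

```text
(no output)
```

View pics/tc.png

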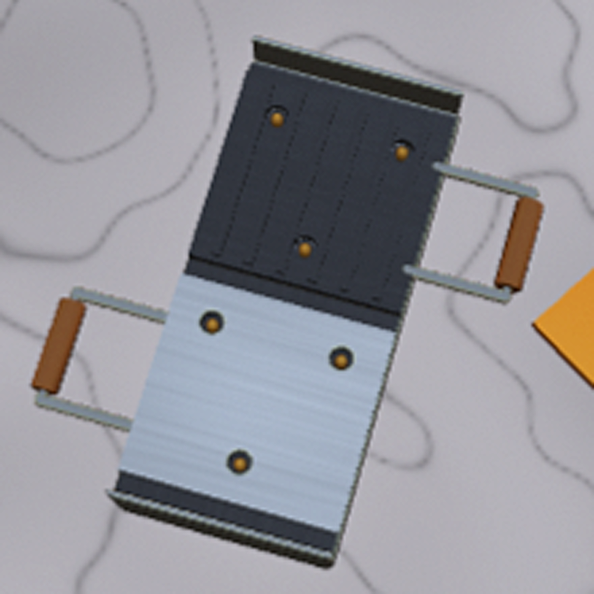

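View pics/sc.png

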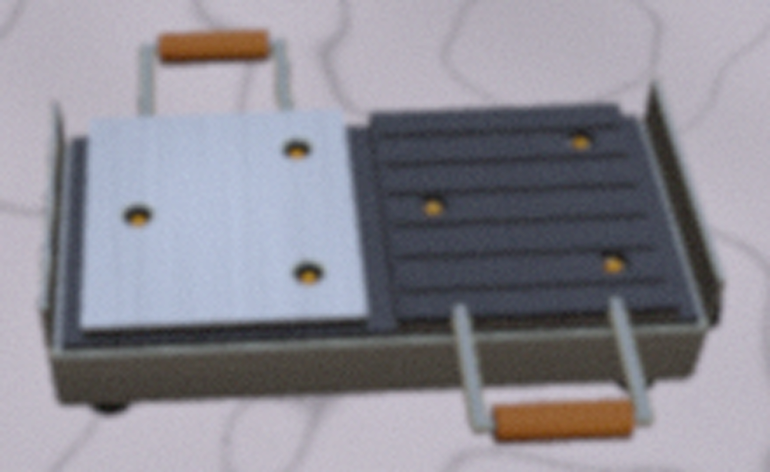

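The crops confirm it: the silver plate is smooth side up in the near bay with brass pins in its holes, and its grip is on the +y side (top view left, about (226,225)). I'll fit the griddle pose from the brass pin tips and the grips in both cameras.

```bash
cat > h.py <<'E'
import numpy as np, cv2
from scipy.optimize import least_squares
def proj(f,P,d=None):
    T=np.linalg.inv(f["cam_to_world"]); p=np.atleast_2d(P)@T[:3,:3].T+T[:3,3]
    s=p[:,:2]/p[:,2:]; s=s*(1+f["k1"]*(s**2).sum(1,keepdims=True))
    return s*[f["fx"],f["fy"]]+[f["cx"],f["cy"]]
def blobs(img,roi,lo,hi,amin):
    h=cv2.cvtColor(img,cv2.COLOR_RGB2HSV); m=cv2.inRange(h,lo,hi)
    z=np.zeros_like(m); x0,y0,x1,y1=roi; z[y0:y1,x0:x1]=m[y0:y1,x0:x1]
    n,l,s,c=cv2.connectedComponentsWithStats(z)
    return [(c[i].round(1).tolist(),int(s[i,4])) for i in range(1,n) if s[i,4]>=amin]
E
cat > m.py <<'E'
from cell import *; from h import *
F={c:grab_frame(c) for c in ("top","side")}
pins=[(s+a,b,.068) for s in (72,-72) for a,b in ((40,42),(40,-42),(-40,0))]
L=np.array([(x/1000,y/1000,z) for x,y,z in pins]+[(-.072,.13,.066),(.072,-.13,.066)])
ROI={"top":(210,100,412,310),"side":(250,160,460,292)}
B={c:blobs(F[c]["img"],ROI[c],(5,100,50),(25,255,255),6) for c in F}
for c in B: print(c,B[c])
def pose(p): 
    c,s=np.cos(p[2]),np.sin(p[2]); return L@np.array([[c,-s,0],[s,c,0],[0,0,1]]).T+[p[0],p[1],0]
def run(cams,p):
    for it in range(8):
        M=[]
        for c in cams:
            b=np.array([x[0] for x in B[c]])
            for i,u in enumerate(proj(F[c],pose(p))):
                d=np.linalg.norm(b-u,axis=1); j=d.argmin()
                if d[j]<(25 if it<3 else 8): M.append((c,i,b[j]))
        fun=lambda q:np.concatenate([proj(F[c],pose(q)[i])[0]-u for c,i,u in M])
        r=least_squares(fun,p,loss="soft_l1"); p=r.x
    print(cams,p.round(4),np.degrees(p[2]).round(2),len(M)); print([(c,i,fun(p)[2*k:2*k+2].round(1).tolist()) for k,(c,i,u) in enumerate(M)])
    return p
# init from top
p0=[.39,.02,-.15]
for c in (("top",),("side",),("top","side")): p0=run(c,p0)
E
python3 m.py
```

```text
top [([307.4, 138.8], 16), ([353.4, 151.1], 17), ([397.0, 184.4], 314), ([317.4, 186.9], 17), ([226.3, 222.3], 330), ([408.1, 215.0], 102), ([283.3, 214.9], 18), ([330.9, 228.3], 18), ([293.5, 266.5], 16)]
side [([306.0, 172.8], 226), ([410.4, 200.1], 11), ([329.5, 203.0], 8), ([368.5, 218.8], 13), ([284.0, 222.0], 11), ([419.8, 235.4], 14), ([332.5, 238.6], 11), ([405.8, 279.9], 386)]
('top',) [ 0.3835 -0.0206 -0.1546] -8.86 1
[('top', 0, [0.0, 0.0])]
('side',) [ 0.3843 -0.0193 -0.1545] -8.85 1
[('side', 0, [-0.0, 0.0])]
('top', 'side') [ 0.3841 -0.0215 -0.1425] -8.16 2
[('top', 0, [-0.2, -0.2]), ('side', 0, [-0.1, 0.4])]
```

```bash
sed -i '/^p0=\[/,$d' m.py
cat >> m.py <<'E'
from itertools import product
def cost(p):
    t=0
    for c in F:
        b=np.array([x[0] for x in B[c]]); u=proj(F[c],pose(p))
        t+=np.minimum(np.linalg.norm(b[None]-u[:,None],axis=2).min(1),20).sum()
    return t
p0=min(product(np.arange(.28,.5,.01),np.arange(-.1,.12,.01),np.radians(np.arange(-40,41,4))),key=cost)
print(p0,cost(p0))
for c in (("top",),("side",),("top","side")): p=run(c,p0)
print(pose(p)[6:])
E
python3 m.py
```

```text
top [([307.2, 138.6], 16), ([353.5, 151.0], 16), ([397.0, 184.5], 315), ([317.4, 186.9], 17), ([226.3, 222.3], 331), ([408.1, 214.7], 97), ([283.3, 214.9], 18), ([330.9, 228.3], 18), ([293.5, 266.5], 16)]
side [([306.1, 172.8], 223), ([410.4, 200.1], 11), ([329.5, 203.0], 8), ([368.5, 218.8], 13), ([284.1, 222.1], 10), ([420.0, 235.5], 16), ([332.5, 238.6], 11), ([405.7, 279.9], 387)]
(np.float64(0.40000000000000013), np.float64(0.06999999999999992), np.float64(-0.20943951023931956)) 212.8002330769744
('top',) [ 0.3965  0.0622 -0.1542] -8.84 3
[('top', 0, [-0.1, -0.0]), ('top', 1, [0.1, -0.0]), ('top', 2, [-0.1, 0.1])]
('side',) [ 0.3974  0.0642 -0.1566] -8.97 3
[('side', 0, [-0.0, 0.2]), ('side', 1, [0.0, -0.1]), ('side', 2, [-0.0, -0.0])]
('top', 'side') [ 0.3969  0.0628 -0.1552] -8.89 6
[('top', 0, [-0.4, -0.3]), ('top', 1, [-0.2, -0.3]), ('top', 2, [-0.4, -0.2]), ('side', 0, [-0.2, 0.7]), ('side', 1, [-0.1, 0.5]), ('side', 2, [-0.2, 0.6])]
[[ 0.3458612   0.20238946  0.066     ]
 [ 0.4479363  -0.07674612  0.066     ]]
```

```bash
sed -i 's/np.arange(.28,.5,.01)/np.arange(.4,.66,.01)/' m.py; python3 m.py
```

```text
top [([307.4, 138.6], 15), ([353.5, 151.0], 16), ([397.0, 184.4], 314), ([317.4, 186.9], 17), ([226.2, 222.3], 329), ([408.1, 214.8], 100), ([283.3, 214.9], 18), ([330.9, 228.3], 18), ([293.5, 266.5], 16)]
side [([305.9, 172.8], 228), ([410.4, 200.1], 11), ([329.5, 203.0], 8), ([368.5, 219.0], 12), ([284.0, 222.0], 11), ([419.9, 235.6], 17), ([332.5, 238.5], 12), ([405.7, 279.9], 386)]
(np.float64(0.5400000000000001), np.float64(0.039999999999999925), np.float64(-0.13962634015954636)) 16.55086308558046
('top',) [ 0.539   0.0402 -0.1543] -8.84 8
[('top', 0, [-0.2, -0.4]), ('top', 1, [0.1, -0.3]), ('top', 2, [0.2, -0.3]), ('top', 3, [-0.1, -0.2]), ('top', 4, [0.1, -0.2]), ('top', 5, [-0.1, -0.1]), ('top', 6, [0.2, 0.8]), ('top', 7, [-0.1, 1.2])]
('side',) [ 0.5398  0.0414 -0.1564] -8.96 8
[('side', 0, [0.2, 0.0]), ('side', 1, [0.0, -0.6]), ('side', 2, [-0.0, -0.2]), ('side', 3, [0.1, 0.3]), ('side', 4, [0.2, 0.1]), ('side', 5, [0.2, 0.2]), ('side', 6, [0.0, 0.3]), ('side', 7, [-0.8, -0.0])]
('top', 'side') [ 0.5394  0.0405 -0.1548] -8.87 16
[('top', 0, [-0.4, -0.7]), ('top', 1, [-0.1, -0.5]), ('top', 2, [-0.0, -0.6]), ('top', 3, [-0.3, -0.4]), ('top', 4, [-0.1, -0.4]), ('top', 5, [-0.3, -0.4]), ('top', 6, [0.0, 0.5]), ('top', 7, [-0.3, 1.0]), ('side', 0, [0.1, 0.3]), ('side', 1, [-0.0, -0.2]), ('side', 2, [-0.1, 0.2]), ('side', 3, [-0.0, 0.7]), ('side', 4, [0.1, 0.6]), ('side', 5, [0.0, 0.7]), ('side', 6, [-0.2, 0.7]), ('side', 7, [-0.7, 0.4])]
[[ 0.48831469  0.18009296  0.066     ]
 [ 0.59049854 -0.09900283  0.066     ]]
```

```bash
cat >> h.py <<'E'
from scipy.spatial.transform import Rotation as R
G=np.array([.5394,.0405,0]); YAW=-.1548
X=np.array([np.cos(YAW),np.sin(YAW),0]); Y=np.array([-np.sin(YAW),np.cos(YAW),0]); Z=np.array([0,0,1.])
SGN=1
def rot(a,sgn=None):   # a>0: body leans to +y (pick)
    s=SGN if sgn is None else sgn
    z=-np.cos(a)*Z-np.sin(a)*Y; x=s*(np.cos(a)*Y-np.sin(a)*Z)
    return R.from_matrix(np.stack([x,np.cross(z,x),z],1)).as_rotvec(), z
def W(y,z,x=-.072): return G+x*X+y*Y+z*Z
def tcp(y,z,a,x=-.072,d=.018,sgn=None):
    r,zt=rot(a,sgn); return W(y,z,x)+d*zt, r
E
python3 - <<'E'
from cell import *; from h import *
A=np.radians(15)
for s in (1,-1):
    for n,y,z,a in [("hov",.13,.15,A),("pick",.13,.066,A),("up45",.07,.21,A),("up",-.06,.30,A),("up0",-.06,.30,0),("over",.056,.29,-A),("over0",.056,.29,0),("place",-.13,.066,-A),("retreat",-.13,.16,-A)]:
        p,r=tcp(y,z,a,sgn=s); q=ik(p,r); print(s,n,p.round(3),None if q is None else np.round(q,2))
E
```

```text
1 hov [0.488 0.175 0.133] [ 0.34  0.47 -0.28  0.95 -0.23  0.51]
1 pick [0.488 0.175 0.049] [ 0.34  0.57 -0.36  0.77 -0.23  0.51]
1 up45 [0.478 0.116 0.193] [ 0.24  0.35 -0.3   1.03 -0.24  0.4 ]
1 up [ 0.458 -0.012  0.283] [-0.02  0.17 -0.3   1.14 -0.26  0.14]
1 up0 [ 0.459 -0.008  0.282] [-0.18  0.12 -0.32  1.12  0.   -0.02]
1 over [0.478 0.112 0.273] [-0.09  0.15 -0.35  1.06  0.26  0.07]
1 over0 [0.477 0.107 0.272] [ 0.07  0.19 -0.27  1.11  0.    0.22]
1 place [ 0.449 -0.072  0.049] [-0.49  0.42 -0.64  0.6   0.25 -0.35]
1 retreat [ 0.449 -0.072  0.143] [-0.49  0.28 -0.54  0.84  0.25 -0.35]
-1 hov [0.488 0.175 0.133] [ 0.34  0.47 -0.28  0.95 -0.23 -2.64]
-1 pick [0.488 0.175 0.049] [ 0.34  0.57 -0.36  0.77 -0.23 -2.64]
-1 up45 [0.478 0.116 0.193] [ 0.24  0.35 -0.3   1.03 -0.24 -2.74]
-1 up [ 0.458 -0.012  0.283] [-0.02  0.17 -0.3   1.14 -0.26 -3.  ]
-1 up0 [ 0.459 -0.008  0.282] [-0.18  0.12 -0.32  1.12  0.    3.12]
-1 over [0.478 0.112 0.273] [-0.09  0.15 -0.35  1.06  0.26 -3.07]
-1 over0 [0.477 0.107 0.272] [ 0.07  0.19 -0.27  1.11  0.   -2.92]
-1 place [ 0.449 -0.072  0.049] [-0.49  0.42 -0.64  0.6   0.25  2.79]
-1 retreat [ 0.449 -0.072  0.143] [-0.49  0.28 -0.54  0.84  0.25  2.79]
```

Run:
```python
from cell import *; from h import *
A=np.radians(15)
let_go()
p,r=tcp(.13+.02,.066+.08,A); movep(p,r)
p,r=tcp(.13,.066,A); print(move_l(p,.12,until_force=8))
f=grab_frame("side"); cv2.imwrite("pics/s1.png",f["img"][:,:,::-1][110:310,200:480].repeat(2,0).repeat(2,1))
f=grab_frame("wrist"); cv2.imwrite("pics/w1.png",f["img"][:,:,::-1])
s=get_state();print(s["clock"],s["position"],p,s["contact_force"],s["finger_gap"])
```

```text
False
4.325 [0.48836778 0.17594155 0.04947167] [0.48758638 0.17544361 0.04861334] [1.01695074 0.44034341 0.73172477] 1.0015761697493892
```

View pics/s1.png

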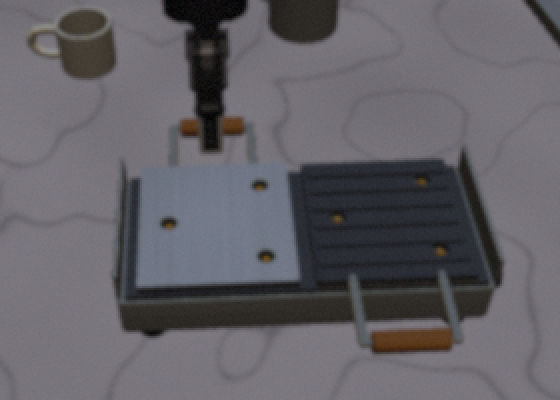

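View pics/w1.png

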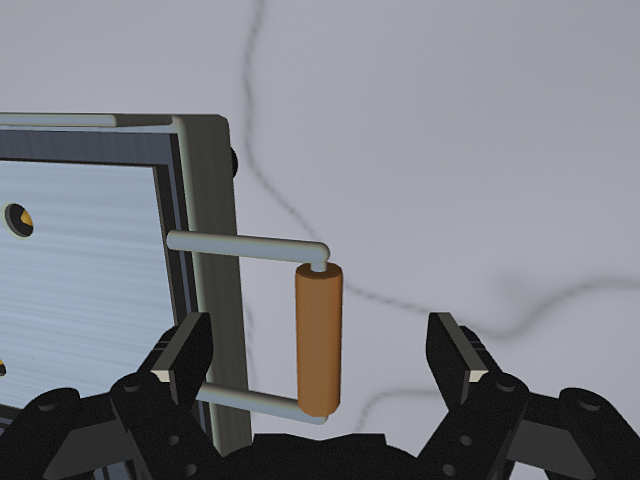

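The sleeve sits at column 319, midway between the fingers (211 and 428), so it is well centred. I'll grasp it.

Run:
```python
from cell import *; from h import *
A=np.radians(15)
grab(70)
s=get_state();print(s["clock"],s["position"],s["contact_force"],s["finger_gap"])
def P(th,yc=-.07):  # pickup: grip at +y of far-edge corner
    return yc+.2*np.cos(th)-.006*np.sin(th), .060+.2*np.sin(th)+.006*np.cos(th)
for deg in (8,16,24):
    y,z=P(np.radians(deg)); p,r=tcp(y,z+.001,A); move_l(p,.08)
    s=get_state();print(deg,s["clock"],s["contact_force"].round(1),s["finger_gap"])
f=grab_frame("side"); cv2.imwrite("pics/s2.png",f["img"][:,:,::-1][110:310,200:480].repeat(2,0).repeat(2,1))
```

```text
4.9667 [0.48764099 0.17555924 0.04879891] [-0.73576524  1.1998934   2.19702757] 0.18389167006271734
8 5.475 [ 1.2  0.8 -2.2] 0.18324379093013363
16 5.975 [ 0.6  0.1 -2. ] 0.18914571147796064
24 6.475 [-0.3  0.8 -1.8] 0.1859352259286265
```

View pics/s2.png

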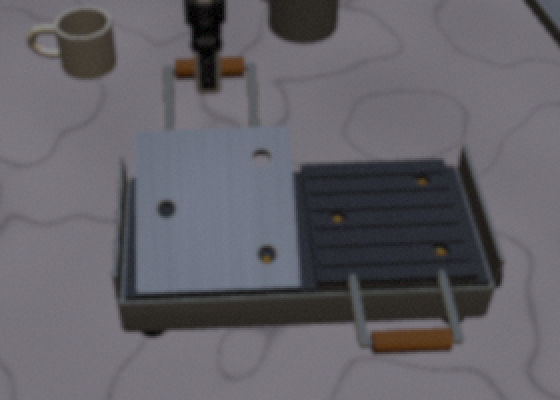

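Run:
```python
from cell import *; from h import *
A=np.radians(15)
def P(th,yc=-.07):
    return yc+.2*np.cos(th)-.006*np.sin(th), .060+.2*np.sin(th)+.006*np.cos(th)
for deg in (40,56,70,80):
    y,z=P(np.radians(deg)); p,r=tcp(y,z+.002,A); move_l(p,.15)
p,r=tcp(-.06,.30,A*.5); move_l(p,.08,rot=r)
s=get_state();print(s["clock"],s["contact_force"].round(1),s["finger_gap"])
p,r=tcp(.056,.29,-A); move_l(p,.06,rot=r)
sleep(.5)
s=get_state();print(s["clock"],s["position"],p,s["contact_force"].round(1),s["finger_gap"])
f=grab_frame("side"); cv2.imwrite("pics/s3.png",f["img"][:,:,::-1])
f=grab_frame("top"); cv2.imwrite("pics/t3.png",f["img"][:,:,::-1])
```

```text
9.1167 [-0.3 -0.2 -5.6] 0.18413690794883067
11.825 [0.47759314 0.11154947 0.27262227] [0.47761346 0.11153455 0.27261334] [-0.   0.2 -4.4] 0.18072962248609453
```

View pics/s3.png

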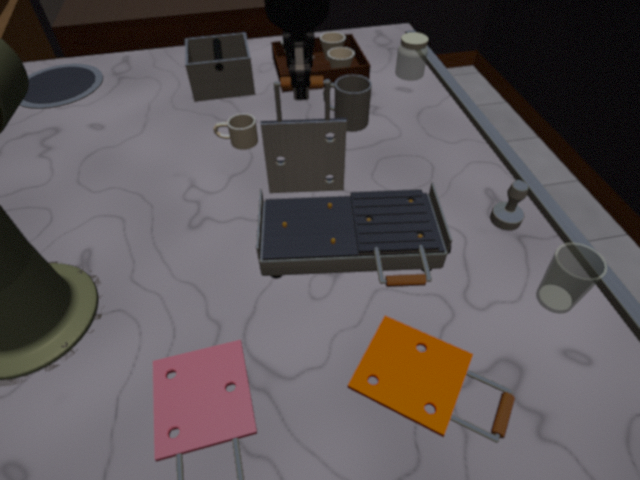

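View pics/t3.png

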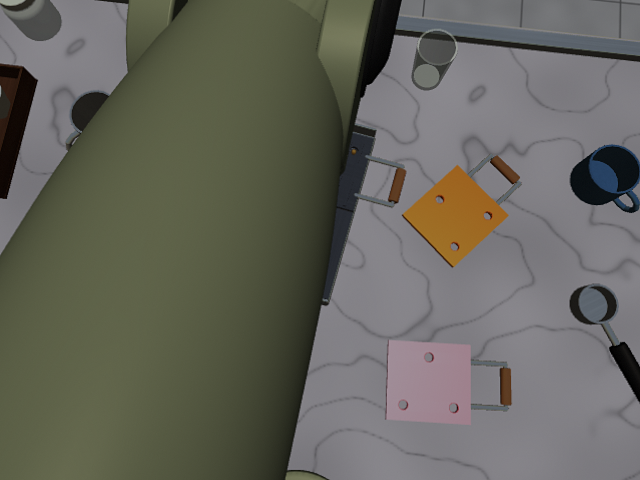

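Plate hangs square over the bay (bottom edge at side rows ~192), bright face toward -y. I'll touch the edge down behind the +42 pin and check.

Run:
```python
from cell import *; from h import *
A=np.radians(15)
p,r=tcp(.058,.272,-A); move_l(p,.06,rot=r); sleep(.3)
p,r=tcp(.058,.2565,-A); hit=move_l(p,.02,until_force=2.0)
s=get_state(); print(hit,s["clock"],s["contact_force"].round(1),"grip z",s["position"][2]+.018*np.cos(A))
f=grab_frame("side"); cv2.imwrite("pics/s4.png",f["img"][:,:,::-1][110:310,200:480].repeat(2,0).repeat(2,1))
```

```text
True 13.2667 [-0.9  1.4  5.5] grip z 0.26019844038631235
```

View pics/s4.png

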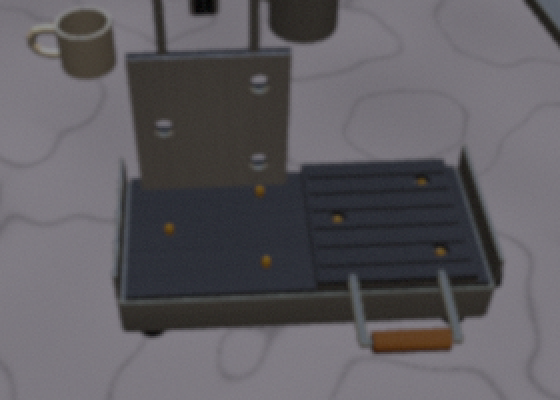

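Run:
```python
from cell import *; from h import *
A=np.radians(15)
def Q(deg,yc): 
    t=np.radians(deg); return yc-.2*np.cos(t)+.006*np.sin(t), .060+.2*np.sin(t)+.006*np.cos(t)
for deg,dz in ((86,0),(80,0),(72,0)):
    y,z=Q(deg,.052); p,r=tcp(y,z+dz,-A); move_l(p,.05,rot=r)
    s=get_state(); print(deg,s["clock"],s["contact_force"].round(1))
f=grab_frame("side"); cv2.imwrite("pics/s5.png",f["img"][:,:,::-1][110:310,200:480].repeat(2,0).repeat(2,1))
```

```text
86 13.7417 [-1.9 -0.3  2.2]
80 14.3083 [-1.2 -0.2  1.1]
72 15.0167 [-0.6  1.1 -4. ]
```

View pics/s5.png

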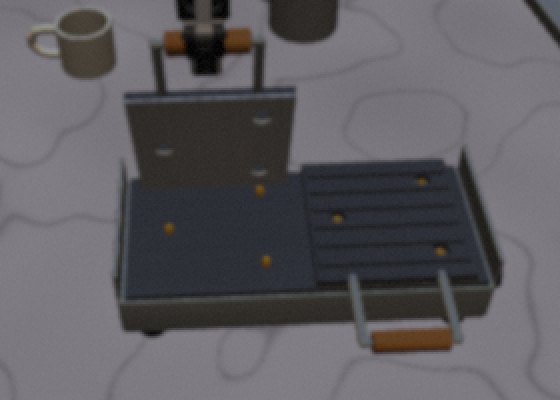

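Run:
```python
from cell import *; from h import *
A=np.radians(15)
def Q(deg,yc): 
    t=np.radians(deg); return yc-.2*np.cos(t)+.006*np.sin(t), .060+.2*np.sin(t)+.006*np.cos(t)
for deg,yc in ((60,.055),(48,.059),(37,.063),(28,.066),(22,.068)):
    y,z=Q(deg,yc); p,r=tcp(y,z,-A); move_l(p,.08,rot=r)
    s=get_state(); print(deg,s["clock"],s["contact_force"].round(1))
for c in("side","top"):
    f=grab_frame(c); cv2.imwrite(f"pics/{c}6.png",f["img"][:,:,::-1][95:315,200:480].repeat(2,0).repeat(2,1))
```

```text
60 15.7083 [-2.5 -3.1  5.3]
48 16.3417 [-0.3 -4.1  3.6]
37 16.9417 [ 0.6  0.  -2.5]
28 17.4667 [-0. -1. -1.]
22 17.8667 [ 0. -1. -2.]
```

View pics/side6.png

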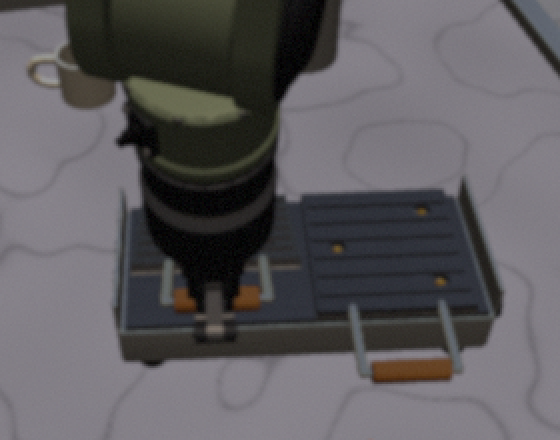

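View pics/top6.png

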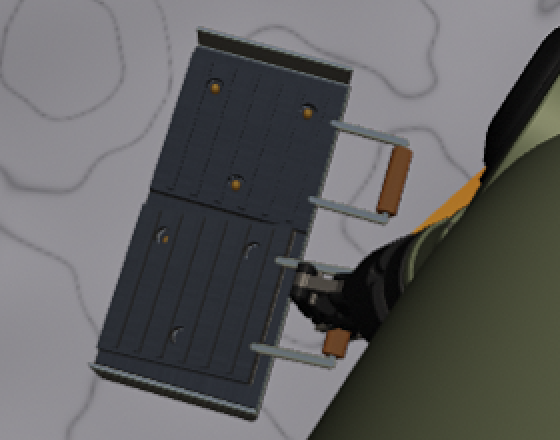

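Pin at (164,238) in the top crop shows inside its hole. I'll lower the rest in small steps, watching the force.

Run:
```python
from cell import *; from h import *
A=np.radians(15)
def Q(deg,yc): 
    t=np.radians(deg); return yc-.2*np.cos(t)+.006*np.sin(t), .060+.2*np.sin(t)+.006*np.cos(t)
for deg,yc in ((16,.069),(11,.0697),(7,.07),(4,.07),(2,.07),(.8,.07)):
    y,z=Q(deg,yc); p,r=tcp(y,z,-A); h=move_l(p,.05,rot=r,until_force=12)
    s=get_state(); print(deg,h,s["clock"],s["contact_force"].round(1),(s["position"]-p).round(4))
    if h: break
for c in("side","top"):
    f=grab_frame(c); cv2.imwrite(f"pics/{c}7.png",f["img"][:,:,::-1][95:315,200:480].repeat(2,0).repeat(2,1))
```

```text
16 False 18.525 [-0.3 -1.2 -0.7] [-0.0002  0.     -0.0002]
11 False 19.0167 [ 0.4  0.5 -1.7] [-0.0002  0.0002 -0.0003]
7 False 19.4417 [-0.2 -0.2 -1.6] [-0.0002  0.0001 -0.0003]
4 False 19.8 [-0.   0.9 -1.8] [-0.0003  0.0002 -0.0003]
2 False 20.0917 [-0.3 -0.3 -1.5] [-0.0002  0.0001 -0.0003]
0.8 False 20.3417 [-0.9 -0.7 -1.9] [-0.0001  0.     -0.0002]
```

View pics/top7.png

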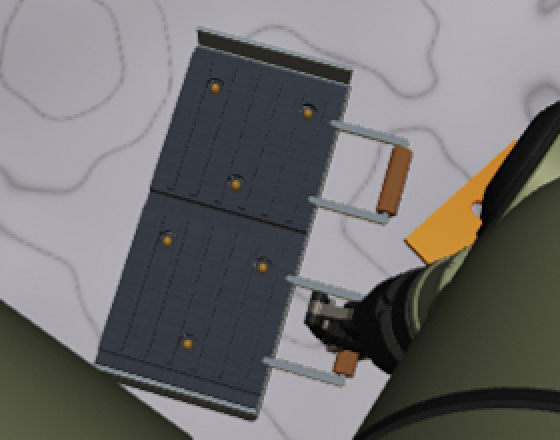

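View pics/side7.png

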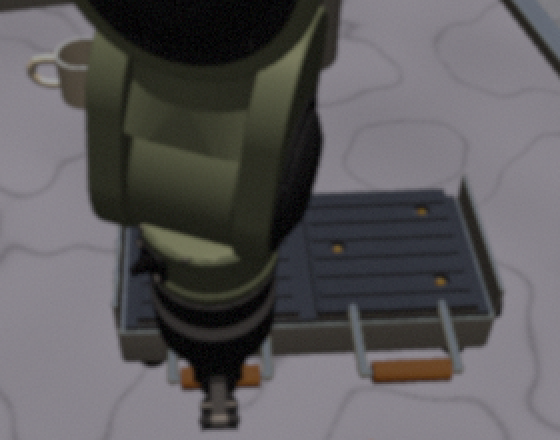

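All three pins show in the holes (168,240), (262,266), (188,343). Next: lower to contact, release, retreat.

```bash
python3 - <<'E'
from cell import *; from h import *
A=np.radians(15)
p,r=tcp(-.13,.064,-A); h=move_l(p,.015,until_force=4)
s=get_state(); print(h,s["clock"],s["contact_force"].round(1),"grip z",s["position"][2]+.018*np.cos(A))
sleep(.2); let_go(); sleep(.2)
s=get_state(); print(s["clock"],s["contact_force"].round(1),s["finger_gap"])
p,r=tcp(-.15,.15,-A); move_l(p,.12)
p,r=tcp(-.16,.25,-A); move_l(p,.2)
set_joints([1.011, 0.326, -0.193, 1.052, 0, 1.437])
for c in("side","top"):
    f=grab_frame(c); cv2.imwrite(f"pics/{c}8.png",f["img"][:,:,::-1][95:315,200:480].repeat(2,0).repeat(2,1))
print(get_state()["clock"])
E
sed -i 's/^pins=/cv2.imwrite("pics\/zz.png",F["side"]["img"][:,:,::-1])\npins=/; s/(-.072,.13,.066)/(-.072,-.13,.066)/' m.py; python3 m.py
```

```text
True 20.7417 [-0.6 -0.8  4.1] grip z 0.0652863709972683
21.8167 [-0.  -0.1 -0.7] 1.000689700937457
25.7417
top [([307.1, 138.7], 18), ([353.4, 151.1], 17), ([397.0, 184.4], 317), ([317.4, 186.9], 17), ([408.1, 215.0], 103), ([283.3, 214.9], 18), ([330.9, 228.3], 18), ([375.6, 264.6], 351), ([293.5, 266.5], 16)]
side [([410.4, 200.1], 11), ([329.4, 203.4], 13), ([368.5, 218.7], 14), ([284.3, 222.5], 14), ([420.0, 235.5], 16), ([332.7, 238.7], 15), ([405.7, 279.9], 387), ([310.0, 284.1], 385)]
(np.float64(0.5400000000000001), np.float64(0.039999999999999925), np.float64(-0.13962634015954636)) 15.542421779385919
('top',) [ 0.5388  0.0401 -0.1492] -8.55 8
[('top', 0, [-0.3, -0.4]), ('top', 1, [-0.1, -0.5]), ('top', 2, [0.1, -0.2]), ('top', 3, [-0.1, 0.1]), ('top', 4, [0.2, -0.2]), ('top', 5, [0.2, 0.1]), ('top', 6, [0.1, 0.3]), ('top', 7, [-0.3, 0.9])]
('side',) [ 0.5398  0.0411 -0.1535] -8.8 8
[('side', 0, [0.1, 0.0]), ('side', 1, [0.0, -0.5]), ('side', 2, [0.0, 0.2]), ('side', 3, [0.2, 0.1]), ('side', 4, [0.1, 0.1]), ('side', 5, [-0.1, -0.0]), ('side', 6, [0.2, 0.1]), ('side', 7, [-0.5, 0.0])]
('top', 'side') [ 0.5393  0.0405 -0.151 ] -8.65 16
[('top', 0, [-0.3, -0.7]), ('top', 1, [-0.1, -0.7]), ('top', 2, [-0.0, -0.5]), ('top', 3, [-0.2, -0.2]), ('top', 4, [0.0, -0.4]), ('top', 5, [-0.0, -0.2]), ('top', 6, [-0.2, 0.2]), ('top', 7, [-0.4, 0.8]), ('side', 0, [-0.1, 0.2]), ('side', 1, [-0.1, -0.3]), ('side', 2, [-0.2, 0.5]), ('side', 3, [-0.1, 0.4]), ('side', 4, [-0.1, 0.5]), ('side', 5, [-0.3, 0.4]), ('side', 6, [0.2, 0.6]), ('side', 7, [-0.5, 0.3])]
[[ 0.44856185 -0.07723885  0.066     ]
 [ 0.59092415 -0.09889469  0.066     ]]
```

View pics/top8.png

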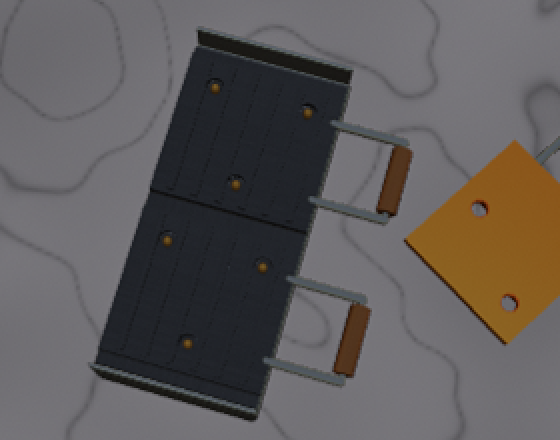

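View pics/side8.png

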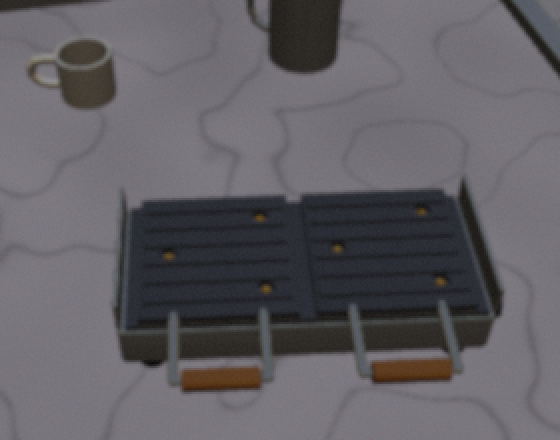

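The plate is seated ribbed side up: pins show through all three holes, both plates are level, and the grip fits z = 66 mm at (-72,-130) with sub-pixel residuals. I'm handing in.

```bash
python3 -c "
from cell import *
print(sign_off(), get_state()['clock'])"
```

```text
the job is handed in; nothing more can be done
the job is handed in; nothing more can be done
```

The bright plate is turned over and seated again in its own bay, dark ribbed side up, with its grip now on the griddle's -y side. I lifted it by the swivel grip and let it hang. Then I set its far edge down behind the +y pin and lowered the grip in an arc until the plate was home. I handed the job in after about 26 s on the robot's clock.

- **Seating:** all three pins show through their holes. The grip touched down about 0.7 mm below its nominal 66 mm height, and its image position fits the expected seated spot to within about 1 pixel in both cameras.
- **Other plate:** its pins and grip stayed where they were in both cameras, within a few tenths of a pixel.
- **Forces:** every wrist force reading I took was under about 8 N. The gripper is open and the arm is back at its start pose, clear of everything.
- **Failed checks:** none at the end. My first griddle pose fits started from a wrong guess and didn't match, so I discarded them before moving.

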